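# Pepper mill ready over the blue pot

## Robot

A 6-joint arm with a two-finger parallel gripper is mounted at the origin on the work surface. World frame = base frame: x ahead of the robot, y to its left, z up, the work surface at z = 0. Lengths are in m, angles in rad, forces in N, time in s.
With the tool pointing down it reaches from about 0.35 to 0.85 m from the base axis. Payload 8.1 kg.
Tool frame: the origin (TCP) lies on the centre line of the jaws, within the pads' length; the fingertips stand 17 mm ahead of it and the grasp point (between the pads) lies 2 mm behind it; z points along the fingers, y is the line along which they close (so a half turn about z gives the same grasp; the last joint's range is limited). The gripper opens to 93 mm and grips with 3 to 60 N. Pads are 15 mm wide; open, the fingers measure 128 mm over their backs; the gripper's body (75 mm by 188 mm) begins 65 mm behind the grasp point.
Start: joints at [-1.365, 0.13, 1.488, -0, 1.523, -0.085], TCP at [0.172, -0.575, 0.199] pointing down, gripper open.
Joint ranges: [-2.96, 2.96], [-0.89, 2.26], [0.02, 2.5], [-1.34, 4.48], [0, 2.73], [-2.66, 2.66]. Speed limits (rad/s): [2.39, 2.39, 2.79, 3.14, 3.14, 3.14].

## Interface

Orientations are given as a rotation vector (axis times angle).
In Python, from plant import telemetry, viewer, order gives the robot as it stands.
- The arm moves only by the tool send_rows, never from a script. Its argument "plan" is a list that holds one entry, the list of rows, each a list of 5 numbers: the closure, from -1 (fully open) to 1 (shut), then the shift along the world's x, y, z normalised to -1 to 1, where 1 is 0.2 m, then the turn about the world's z normalised to -1 to 1, where 1 is 60 degrees. A call has 1 to 20 rows; each row is the pose to reach, as a shift and turn from the pose commanded when the call began; what a row does not reach only later rows make up. A row lasts 1/12 s, in which the tool goes at most 41.7 mm and 7.16 degrees, less where a joint would pass 70% of its speed; a pose out of reach is approached as far as the arm can. A call with a number of a shift or a turn outside -1 to 1 is refused whole. A call with a gripper value outside its range is refused whole. The fingers move at their own pace and stop on an object; "force" is the grip in N (left out, the last holds). Time passes only in rows, so rows that repeat a pose let the fingers close. It gives the time, the measured TCP pose, the force, the opening and the grip force at its end, in the units of the state.
- telemetry.read_state(): the state, without advancing time (a new reading comes with each control period).
- viewer.read_camera(name): name is "side" or "top"; returns (picture, depth): 480x640x3 uint8, blue, green, red; 480x640 float32, m along the optical axis (not along the pixel's ray), 0 where there is no reading.
- viewer.calibration(name): a dict with "camera_matrix" (3x3 intrinsics, pixels), "extrinsics" (4x4, takes a point from camera to world coordinates). Camera axes: x right, y up, looking along -z (the intrinsics and any distortion apply to the point x, -y, -z); pixel columns grow to the right and rows downward; lengths in m; the calibration is good to about 2 mm. A picture is of the moment at which its call begins. calibration takes no time and is no camera call.
- order.close_job(): hands the job in; it is judged then, once.
The state is a dict: "t": time; "q": joint angles; "dq": joint speeds; "joint_torque": joint torques, N m; "tool_pos": TCP position; "orientation": TCP orientation; "force": force on the tool from outside, world axes, zero at the start; "wrist_torque": the same for the moment, N m; "opening": finger opening in m; "gripper_force": force on a finger pad.
Only numpy, scipy, OpenCV 4.12 (cv2) and the standard library are available. Lean on these libraries where they do the work, as an engineer would, in place of code of your own. Each camera call takes 0.05 s, during which the arm holds its last target. There are 200 camera calls.

## Task

The pepper mill has toppled over: stand it upright on its foot on the worktop, let go of it, then take it again and lift it across over the top of the spice rack to the hob. Finish still holding it: upright and motionless, foot down, centred over the blue pot with its foot about 2 cm above the rim, ready to grind. Do not let the mill touch the rack, jars or pots, and do not knock or shift anything else.

Things in the scene. Friction and masses are not known exactly. Their poses are not given: they have to be found in the camera images.
- mill: pepper mill, dark wood, steel head, lying on one side of its foot. 140 mm tall: square foot 50 x 50 mm (0 to 34 mm from the foot end), round body 45 mm in diameter (34 to 103 mm), round steel head 50 mm (103 to 133 mm), top bevelled. 0.2 to 0.4 kg. Origin: centre of the foot's underside, 25 mm up while lying; z axis: from foot to head; x, y: square to the foot's sides
- pot_blue: small blue round pot, the target, on the black hob (hob top 6 mm above the worktop). 120 mm in outer diameter at the rim, 70 mm tall, two black loop handles just under the rim reaching 82 mm either way along its x axis. Loose, 0.6 kg. Origin: centre of its underside, z up
- pot_blue_rim (a point): centre of the blue pot's open mouth, level with the rim, 70 mm above the pot's underside
- pot_steel: bystander: bare-metal pot, same size and shape as the blue one, also on the hob; the two may stand in either place. Origin: centre of its underside
- rack: fixed wooden spice rack on the worktop between the mill and the pots: 340 mm long (its x axis), 76 mm wide (its y axis), floor 10 mm, end plates 55 mm high. Origin: centre of its underside. With its jars the tops are 105 mm above the worktop
- jar0: bystander: amber glass jar, black cap, 48 mm in diameter, 95 mm tall, standing loose in the rack. Origin: centre of its underside
- jar1: bystander: green glass jar, steel cap, 48 mm in diameter, 95 mm tall, standing loose in the rack. Origin: centre of its underside
- jar2: bystander: terracotta-coloured jar, black cap, 48 mm in diameter, 95 mm tall, standing loose in the rack. Origin: centre of its underside
- jar3: bystander: yellow jar, steel cap, 48 mm in diameter, 95 mm tall, standing loose in the rack. Origin: centre of its underside
- oil: bystander: green oil bottle, 66 mm in diameter, 220 mm tall, loose, far side of the worktop. Origin: centre of its underside
- mug: bystander: white mug, 80 mm in diameter, 90 mm tall, handle to its +y, loose, far side. Origin: centre of its underside
Things that resemble listed ones, but are neither listed nor needed, are in the scene too. Leave any turquoise look-alike of the mill alone.

How it is judged:
By the outcome, as a careful person would: the job done as asked, in the order asked, and still so for the second after the job is handed in, while the arm keeps its last pose, push and grip.
It also fails if it takes over 66 s, if anything falls off the work surface, if the arm or the gripper's body presses on something with over 40 N, if the wrist force passes 120 N, or if a joint passes its speed limit or range.

## Working session

There is one attempt and no reset: what is moved stays moved. The work goes in short steps, Python scripts to look and compute and a tool call to move; the robot and the scene stay as the last step left them, time stands still between calls to the robot, and variables do not carry over. Pictures are saved under pics/ and viewed, at most 10 in all, crops included, and the job is handed in when it is done.

Besides the shell and the picture viewer there is one more tool, called after ">>>" in YAML: its name, and indented under it one key for each argument. send_rows: Moves the arm, as the interface text tells. Scaled input: -1 to 1 covers 0.2 m each way for a shift and 60 degrees each way for a turn. Its arguments: {"type":"object","properties":{"plan":{"type":"array"},"force":{"type":"number"}},"required":["plan"]}

```bash
ls; mkdir -p pics; cat > h.py <<'E'
import numpy as np, cv2
from plant import telemetry, viewer, order
def cloud(n, depth):
    c=viewer.calibration(n); K=np.array(c["camera_matrix"]); T=np.array(c["extrinsics"])
    v,u=np.mgrid[:480,:640]
    x=(u-K[0,2])/K[0,0]*depth; y=-(v-K[1,2])/K[1,1]*depth
    P=np.stack([x,y,-depth,np.ones_like(depth)],-1)@T.T
    return P[...,:3]
def shot(n,name):
    im,d=viewer.read_camera(n); np.savez(f'{name}.npz',im=im,d=d); cv2.imwrite(f'pics/{name}.png',im); return im,d,cloud(n,d)
E
python3 - <<'E'
from h import *
for n in("top","side"):
    im,d,P=shot(n,n+"0"); c=viewer.calibration(n); print(c); print((d==0).mean())
print(telemetry.read_state())
E
```

```text
pics
{'camera_matrix': array([[514.56475881,   0.        , 322.05549484],
       [  0.        , 514.56475881, 241.76781401],
       [  0.        ,   0.        ,   1.        ]]), 'extrinsics': array([[ 0.02066794,  0.99553821, -0.09206793,  0.45274228],
       [-0.99970768,  0.02173406,  0.01059205,  0.09216316],
       [ 0.0125458 ,  0.0918221 ,  0.99569639,  1.31431694],
       [ 0.        ,  0.        ,  0.        ,  1.        ]])}
0.00408203125
{'camera_matrix': array([[583.79886531,   0.        , 318.53058161],
       [  0.        , 583.79886531, 253.69590022],
       [  0.        ,   0.        ,   1.        ]]), 'extrinsics': array([[ 0.99545648,  0.05287398, -0.07918805,  0.47499593],
       [-0.09473654,  0.63347918, -0.76793822, -0.95162678],
       [ 0.00956003,  0.77195108,  0.63561005,  0.90514451],
       [ 0.        ,  0.        ,  0.        ,  1.        ]])}
0.0040071614583333335
{'t': 0.1, 'q': array([-1.36540488e+00,  1.31067700e-01,  1.48918231e+00,  3.28613642e-05,
        1.52301326e+00, -8.54173561e-02]), 'dq': array([ 0.00050623, -0.00110379, -0.00302202, -0.00252533,  0.00033527,
       -0.00058827]), 'joint_torque': array([ 2.48244491e-03, -5.61338568e+01, -4.93096447e+01,  7.70500372e-02,
        2.91264290e-02, -3.54920940e-05]), 'tool_pos': array([ 0.17194669, -0.57425506,  0.19799655]), 'orientation': array([-3.10678906e+00, -4.54949068e-01,  1.05802010e-04]), 'force': array([-0.25240786,  0.30253088, -0.15134595]), 'wrist_torque': array([ 0.02110648, -0.01002719, -0.0537007 ]), 'gripper_force': 0.0, 'opening': 0.09284922164161656}
```

View pics/top0.png

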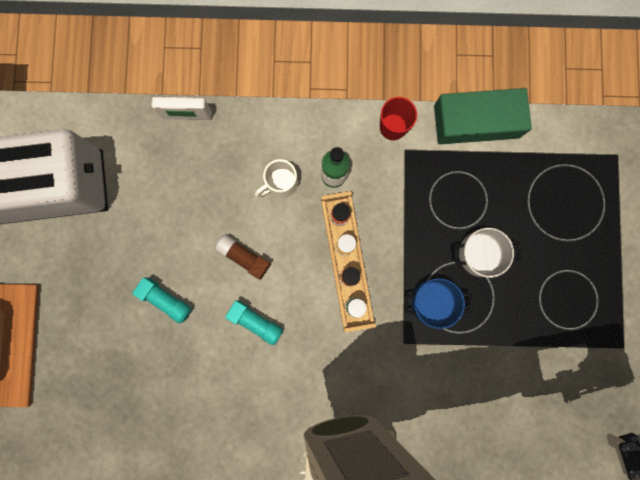

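View pics/side0.png

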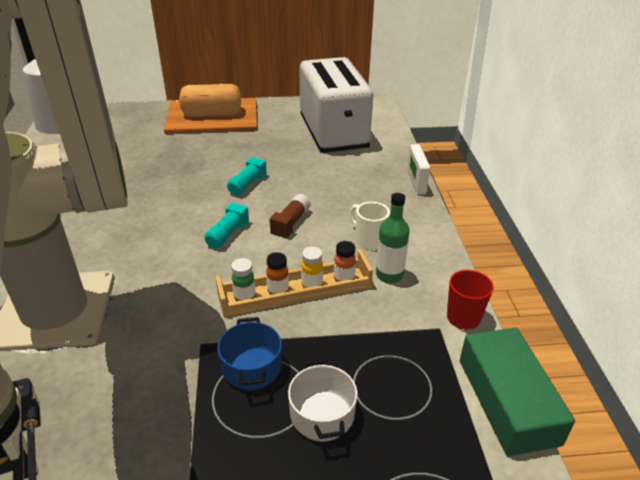

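The top view shows the brown mill lying with its steel head at about (226,243) and its foot at about (262,268). Turquoise look-alikes are at (160,300) and (255,322), the rack runs along (340,205)-(360,320), the blue pot is at (438,303) and the steel pot at (487,253). The side view agrees, with the mill at (290,215) and its foot towards the camera.

```bash
cat > m.py <<'E'
from h import *
for n in("top","side"):
    z=np.load(n+"0.npz"); im,d=z["im"],z["d"]; P=cloud(n,d)
    seed=(245,257) if n=="top" else (288,216)
    m=((P[...,2]>0.015)&(P[...,2]<0.3)&(d>0)).astype(np.uint8)
    _,l=cv2.connectedComponents(m,connectivity=4); M=l==l[seed[1],seed[0]]
    Q=P[M]; print(n,M.sum(),"z pct",np.percentile(Q[:,2],[2,50,90,99]).round(4))
    T=Q[Q[:,2]>0.035][:,:2].astype(np.float32)
    (c,s,a)=cv2.minAreaRect(T); print("rect",c,s,a,cv2.boxPoints((c,s,a)).round(4).tolist())
    hsv=cv2.cvtColor(im,cv2.COLOR_BGR2HSV); st=M&(hsv[...,1]<70)
    print("steel mean",P[st].mean(0).round(4),st.sum(),"brown mean",P[M&(hsv[...,1]>100)].mean(0).round(4))
    # blue pot
    b=(hsv[...,0]>100)&(hsv[...,0]<125)&(hsv[...,1]>120)&(np.abs(P[...,2]-0.076)<0.006)
    R=P[b][:,:2].astype(np.float32)
    (c,s,a)=cv2.fitEllipse(R) if len(R)>5 else (0,0,0); print("blue rim",len(R),cv2.minEnclosingCircle(R),"z",P[b][:,2].mean())
    # tall stuff map
    for nm,(u,v) in dict(mug=(283,165),turq2=(255,325),turq1=(160,300),rack=(326,230),j=(347,243),oil=(337,155)).items():
        if n=="top": print(nm,P[v,u].round(3))
E
python3 m.py
```

```text
top 1077 z pct [0.0271 0.0459 0.0515 0.0544]
rect (0.5328059792518616, 0.27742308378219604) (0.14028587937355042, 0.04958752915263176) 57.95901107788086 [[0.4745999872684479, 0.23109999299049377], [0.5166000127792358, 0.20479999482631683], [0.5910000205039978, 0.3237000107765198], [0.5490000247955322, 0.3499999940395355]]
steel mean [0.5592 0.3198 0.0439] 280 brown mean [0.5209 0.2598 0.0454]
blue rim 237 ((0.4263080656528473, -0.20573416352272034), 0.060525212436914444) z 0.07551778925825453
mug [0.763 0.181 0.039]
turq2 [0.363 0.237 0.052]
turq1 [0.419 0.471 0.047]
rack [ 0.605  0.069 -0.001]
j [0.563 0.02  0.105]
oil [0.743 0.052 0.221]
side 866 z pct [0.0166 0.0434 0.0502 0.0538]
rect (0.527951180934906, 0.27473151683807373) (0.14224694669246674, 0.05122409388422966) 57.88656997680664 [[0.4684000015258789, 0.2281000018119812], [0.5117999911308289, 0.20090000331401825], [0.5874999761581421, 0.321399986743927], [0.5440999865531921, 0.34860000014305115]]
steel mean [0.5614 0.3137 0.0412] 163 brown mean [0.5157 0.2444 0.0394]
blue rim 438 ((0.4240666329860687, -0.20690667629241943), 0.06184718385338783) z 0.07441538039290875
```

>>> send_rows:
  plan:
    - [[-1, 0.1, 0.1, 0.2, 0], [-1, 0.25, 0.25, 0.5, 0.05], [-1, 0.4, 0.4, 0.5, 0.1], [-1, 0.55, 0.55, 0.5, 0.15], [-1, 0.7, 0.7, 0.5, 0.2], [-1, 0.85, 0.85, 0.5, 0.25], [-1, 1, 1, 0.5, 0.3], [-1, 1, 1, 0.5, 0.3], [-1, 1, 1, 0.5, 0.3], [-1, 1, 1, 0.5, 0.3]]

```text
t: 0.93
tool_pos: [0.373, -0.3735, 0.2987]
orientation: [-2.997, -0.941, 0.0]
force: [0.3, -0.9, -0.4]
opening: 0.093
gripper_force: 0.0
```

>>> send_rows:
  plan:
    - [[-1, 0.1, 0.2, 0, 0.05], [-1, 0.2, 0.4, 0, 0.1], [-1, 0.3, 0.6, 0, 0.15], [-1, 0.4, 0.8, 0, 0.2], [-1, 0.5, 1, 0, 0.25], [-1, 0.5, 1, 0, 0.25], [-1, 0.5, 1, 0, 0.25]]

```text
t: 1.52
tool_pos: [0.4727, -0.173, 0.2986]
orientation: [-2.849, -1.323, -0.0]
force: [-0.2, -0.2, -0.1]
opening: 0.0931
gripper_force: 0.0
```

>>> send_rows:
  plan:
    - [[-1, 0.05, 0.2, 0, 0.03], [-1, 0.1, 0.4, 0, 0.06], [-1, 0.15, 0.6, 0, 0.09], [-1, 0.2, 0.8, 0, 0.12], [-1, 0.25, 1, 0, 0.137], [-1, 0.25, 1, 0, 0.137], [-1, 0.25, 1, 0, 0.137]]

```text
t: 2.1
tool_pos: [0.5221, 0.0251, 0.2984]
orientation: [2.748, 1.522, -0.002]
force: [-0.9, -0.6, 0.7]
opening: 0.0928
gripper_force: 0.0
```

>>> send_rows:
  plan:
    - [[-1, 0.03, 0.2, 0, 0], [-1, 0.07, 0.4, 0, 0], [-1, 0.1, 0.6, 0, 0], [-1, 0.14, 0.8, 0, 0], [-1, 0.175, 1, 0, 0], [-1, 0.175, 1, 0, 0], [-1, 0.175, 1, 0, 0], [-1, 0.175, 1, 0, 0]]

```text
t: 2.77
tool_pos: [0.5577, 0.2226, 0.2985]
orientation: [2.75, 1.517, -0.002]
force: [0.3, -0.8, 1.0]
opening: 0.093
gripper_force: 0.0
```

>>> send_rows:
  plan:
    - [[-1, 0, 0.15, 0, 0], [-1, 0, 0.3, 0, 0], [-1, 0, 0.45, 0, 0], [-1, 0, 0.455, 0, 0], [-1, 0, 0.455, 0, 0], [-1, 0, 0.455, 0, 0], [-1, 0, 0.455, 0, 0]]

```text
t: 3.35
tool_pos: [0.5578, 0.3138, 0.2994]
orientation: [2.751, 1.516, 0.001]
force: [-0.6, 0.4, -0.5]
opening: 0.0924
gripper_force: 0.0
```

>>> send_rows:
  plan:
    - [[-1, -0.012, 0.01, -0.15, 0], [-1, -0.012, 0.01, -0.3, 0], [-1, -0.012, 0.01, -0.45, 0], [-1, -0.012, 0.01, -0.6, 0], [-1, -0.012, 0.01, -0.75, 0], [-1, -0.012, 0.01, -0.9, 0], [-1, -0.012, 0.01, -1, 0], [-1, -0.012, 0.01, -1, 0], [-1, -0.012, 0.01, -1, 0], [-1, -0.012, 0.01, -1, 0]]

```text
t: 4.18
tool_pos: [0.556, 0.3178, 0.1011]
orientation: [2.75, 1.519, 0.004]
force: [-0.5, 0.1, 1.1]
opening: 0.093
gripper_force: 0.0
```

```bash
python3 - <<'E'
from h import *
s=telemetry.read_state(); print(s["tool_pos"],s["q"],s["orientation"])
im,d,P=shot("top","top1"); cv2.imwrite("pics/top1c.png",cv2.resize(im[180:340,140:380],None,fx=3,fy=3))
E
```

```text
[0.55599356 0.31777825 0.10112524] [ 4.39275939e-01  2.96964414e-01  1.47845219e+00 -1.20882098e-04
  1.36363383e+00  1.00102272e+00] [2.74989427 1.51851468 0.00397233]
```

View pics/top1c.png

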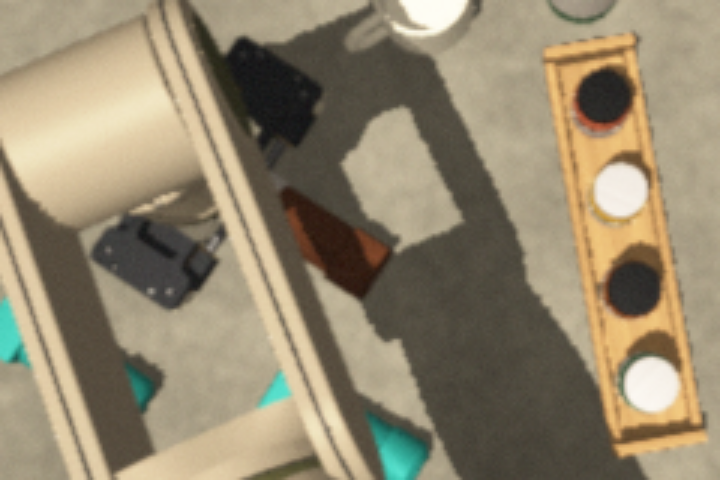

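The crop shows the jaws straddling the steel head at about (230,220), with the mug handle and the turquoise mills clear. I'll go down and close gently.

>>> send_rows:
  plan:
    - [[-1, 0, 0, -0.1, 0], [-1, 0, 0, -0.2, 0], [-1, 0, 0, -0.3, 0], [-1, 0, 0, -0.385, 0], [-1, 0, 0, -0.385, 0], [-1, 0, 0, -0.385, 0], [-1, 0, 0, -0.385, 0], [-1, 0, 0, -0.385, 0]]

```text
t: 4.9
tool_pos: [0.5564, 0.319, 0.0247]
orientation: [2.749, 1.52, 0.006]
force: [-0.6, -0.3, 1.5]
opening: 0.093
gripper_force: 0.0
```

>>> send_rows:
  plan:
    - [[0, 0, 0, 0, 0], [0.2, 0, 0, 0, 0], [0.4, 0, 0, 0, 0], [0.6, 0, 0, 0, 0], [1, 0, 0, 0, 0], [1, 0, 0, 0, 0], [1, 0, 0, 0, 0], [1, 0, 0, 0, 0], [1, 0, 0, 0, 0], [1, 0, 0, 0, 0], [1, 0, 0, 0, 0], [1, 0, 0, 0, 0]]
  force: 8

```text
t: 5.9
tool_pos: [0.5546, 0.3182, 0.0218]
orientation: [-2.749, -1.52, 0.0]
force: [0.2, -0.2, -0.5]
opening: 0.0364
gripper_force: 6.4
```

```bash
python3 - <<'E'
from h import *
s=telemetry.read_state(); print(s["tool_pos"],s["opening"],s["gripper_force"])
a,_,_=shot("top","top2"); b,_,_=shot("side","side2")
A=cv2.resize(a[190:310,170:300],None,fx=3,fy=3); B=cv2.resize(b[160:280,210:370],None,fx=3,fy=3)
cv2.imwrite("pics/c2.png",np.hstack([A[:360,:390],B[:360,:400]]))
E
```

```text
[0.55461801 0.31815026 0.02181815] 0.03640167827667494 6.394089348614216
```

View pics/c2.png

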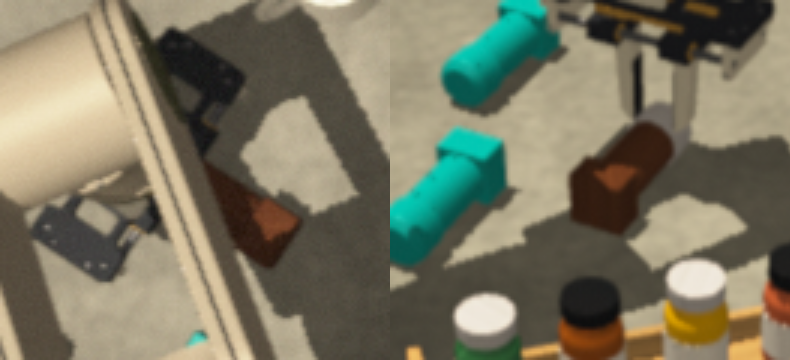

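The crops show the fingers either side of the steel head, at about (632,110) and (685,110) in the side half, with the foot unmoved. The 36 mm opening doesn't fit a 50 mm head, so I'll check it.

```bash
python3 - <<'E'
from h import *
s=telemetry.read_state(); print(s)
z=np.load("side2.npz"); im,d=z["im"],z["d"]; P=cloud("side",d)
np.set_printoptions(linewidth=220,precision=3,suppress=True)
o=s["tool_pos"]; ux=np.array([.531,.847]); uy=np.array([.847,-.531])
R=P[160:260,260:340].reshape(-1,3); h=R[:,2]; x=(R[:,:2]-o[:2])@ux; y=(R[:,:2]-o[:2])@uy
for zz in np.arange(.01,.1,.01):
    k=(np.abs(h-zz)<.004)&(np.abs(x)<.02)
    print(zz,k.sum(),np.sort((y[k]*1000).round())[::max(1,k.sum()//14)])
z=np.load("top2.npz"); P=cloud("top",z["d"]); hsv=cv2.cvtColor(z["im"],cv2.COLOR_BGR2HSV)
E
sed -i 's/0.npz/2.npz/;s/(288,216)/(275,220)/' m.py; python3 m.py | grep -A2 side
```

```text
{'t': 6.0, 'q': array([ 4.40672232e-01,  3.77388218e-01,  1.53264550e+00, -3.33106647e-06,
        1.23171381e+00,  1.00125379e+00]), 'dq': array([ 9.47703678e-04,  8.39641697e-04,  4.56173653e-05,  9.14657649e-04,
        2.25059604e-03, -9.25073488e-05]), 'joint_torque': array([ 8.82780226e-02, -6.46582961e+01, -4.52355194e+01,  1.01659661e-01,
        6.75376109e-02,  2.12991232e-02]), 'tool_pos': array([0.55458781, 0.31815139, 0.02182635]), 'orientation': array([-2.74927163e+00, -1.52021935e+00,  2.43086720e-04]), 'force': array([ 0.87827198, -0.44095849, -0.47500738]), 'wrist_torque': array([-0.01575624, -0.11574891,  0.03038861]), 'gripper_force': 6.367999501526356, 'opening': 0.03699522881849586}
0.01 5 [-68.  14.  15.  17.  55.]
0.02 14 [19. 20. 20. 20. 20. 21. 21. 21. 22. 22. 23. 23. 23. 25.]
0.03 20 [18. 18. 19. 20. 20. 20. 21. 21. 21. 21. 21. 21. 21. 22. 22. 22. 23. 23. 23. 25.]
0.04 27 [-22. -22. -22. -21. -20. -19. -19. -18. -18.   9.  10.  11.  11.  12.  13.  14.  14.  16.  17.  18.  18.  20.  20.  20.  20.  21.  22.]
0.05 97 [-33. -25. -21. -19. -12.  -8.  -5.  -3.  -2.  -0.   2.   3.   6.   8.  11.  22.  30.]
0.060000000000000005 38 [-35. -32. -31. -27. -26. -25. -23. -21. -20.  17.  20.  22.  24.  26.  28.  29.  31.  31.  32.]
0.06999999999999999 42 [-37. -30. -27. -23. -21. -20. -19.  17.  22.  26.  29.  31.  32.  33.]
0.08 43 [-36. -30. -27. -25. -22. -21. -20. -18.  19.  23.  24.  30.  32.  33.  35.]
0.09 44 [-35. -31. -28. -25. -22. -21. -20.  17.  21.  24.  26.  28.  31.  32.  34.]
side 9050 z pct [0.0213 0.1475 0.2259 0.2929]
rect (0.6223782896995544, 0.5655964016914368) (0.7398445010185242, 0.31452590227127075) 60.603057861328125 [[0.30379998683929443, 0.320499986410141], [0.5777999758720398, 0.16609999537467957], [0.9409999847412109, 0.810699999332428], [0.6668999791145325, 0.9650999903678894]]
steel mean [0.6508 0.5326 0.1395] 6626 brown mean [0.4797 0.3412 0.0643]
```

```bash
python3 - <<'E'
from h import *
c0=np.array([.5305,.276]); ux=np.array([.531,.847]); uy=np.array([-.847,.531])
for n in("top0","top2","side0","side2"):
    z=np.load(n+".npz"); im,d=z["im"],z["d"]; P=cloud(n[:-1],d); hsv=cv2.cvtColor(im,cv2.COLOR_BGR2HSV)
    br=((hsv[...,0]<14)|(hsv[...,0]>172))&(hsv[...,1]>110)
    s=(P[...,:2]-c0)@ux+.07; y=(P[...,:2]-c0)@uy; Z=P[...,2]
    box=(s>-.04)&(s<.18)&(abs(y)<.035)&(Z>.03)&(Z<.06)
    b=box&br; st=box&~br&(s>.08)
    f=b&(s<.03)
    print(n,"brown s",np.percentile(s[b],[1,99]).round(4),"foot y",np.percentile(y[f],[2,98]).round(4),"steel s",np.percentile(s[st],[1,99]).round(4),"steel z max",np.percentile(Z[st],98).round(4), "foot z",np.percentile(Z[f],90).round(4))
    for a in(.03,.05,.07,.09): 
        k=b&(abs(s-a)<.008); print("   s",a,"ymid",(np.percentile(y[k],[3,97])).round(4) if k.any() else None)
E
```

```text
top0 brown s [0.0028 0.1034] foot y [-0.024   0.0227] steel s [0.0968 0.1418] steel z max 0.0531 foot z 0.0529
   s 0.03 ymid [-0.0234  0.022 ]
   s 0.05 ymid [-0.0198  0.0196]
   s 0.07 ymid [-0.02   0.019]
   s 0.09 ymid [-0.0193  0.0195]
top2 brown s [0.0028 0.0889] foot y [-0.024   0.0223] steel s [0.083  0.0976] steel z max 0.0383 foot z 0.0532
   s 0.03 ymid [-0.0234  0.0209]
   s 0.05 ymid [-0.02    0.0145]
   s 0.07 ymid [-0.02   -0.0001]
   s 0.09 ymid [-0.0201 -0.0109]
side0 brown s [-0.0012  0.1014] foot y [-0.0231  0.0238] steel s [0.0903 0.1372] steel z max 0.0537 foot z 0.0517
   s 0.03 ymid [-0.0237  0.0206]
   s 0.05 ymid [-0.0171  0.0146]
   s 0.07 ymid [-0.018   0.0147]
   s 0.09 ymid [-0.0192  0.0149]
side2 brown s [-0.0015  0.1017] foot y [-0.0232  0.022 ] steel s [0.0898 0.1329] steel z max 0.0587 foot z 0.0514
   s 0.03 ymid [-0.0228  0.0206]
   s 0.05 ymid [-0.0193  0.0157]
   s 0.07 ymid [-0.0181  0.016 ]
   s 0.09 ymid [-0.0171  0.0126]
```

```bash
python3 - <<'E'
from h import *
c0=np.array([.5305,.276]); ux=np.array([.531,.847]); uy=np.array([-.847,.531])
z=np.load("side2.npz"); im,d=z["im"],z["d"]; P=cloud("side",d)
s=(P[...,:2]-c0)@ux+.07; y=(P[...,:2]-c0)@uy; Z=P[...,2]
for lo in np.arange(.0,.10,.01):
  for sg in(1,-1):
    k=(Z>lo)&(Z<lo+.01)&(s>.09)&(s<.16)&(sg*y>.014)&(abs(y)<.045)
    if k.sum()>3: print(round(lo,2),sg,k.sum(),"s",np.percentile(s[k],[5,50,95]).round(3),"y",np.percentile(y[k],[5,50,95]).round(3))
B=cv2.resize(im[175:235,265:335],None,fx=9,fy=9,interpolation=cv2.INTER_CUBIC); cv2.imwrite("pics/c3.png",B)
E
```

```text
0.0 -1 96 s [0.093 0.122 0.158] y [-0.044 -0.029 -0.016]
0.01 -1 6 s [0.098 0.108 0.127] y [-0.02  -0.017 -0.016]
0.02 -1 29 s [0.096 0.112 0.133] y [-0.021 -0.019 -0.016]
0.03 1 7 s [0.091 0.099 0.108] y [0.02  0.022 0.026]
0.03 -1 31 s [0.091 0.108 0.129] y [-0.022 -0.018 -0.015]
0.04 1 32 s [0.105 0.113 0.132] y [0.014 0.022 0.03 ]
0.04 -1 10 s [0.105 0.108 0.113] y [-0.022 -0.016 -0.014]
0.05 1 19 s [0.106 0.11  0.119] y [0.021 0.025 0.034]
0.05 -1 26 s [0.105 0.109 0.124] y [-0.03  -0.025 -0.016]
0.06 1 28 s [0.103 0.109 0.119] y [0.021 0.026 0.037]
0.06 -1 22 s [0.104 0.109 0.123] y [-0.03  -0.026 -0.017]
0.07 1 30 s [0.103 0.11  0.119] y [0.021 0.027 0.038]
0.07 -1 27 s [0.105 0.109 0.119] y [-0.031 -0.025 -0.017]
0.08 1 26 s [0.106 0.11  0.119] y [0.021 0.025 0.035]
0.08 -1 28 s [0.106 0.11  0.124] y [-0.033 -0.029 -0.016]
0.09 1 29 s [0.105 0.11  0.12 ] y [0.021 0.026 0.037]
0.09 -1 29 s [0.105 0.111 0.123] y [-0.033 -0.028 -0.016]
```

View pics/c3.png

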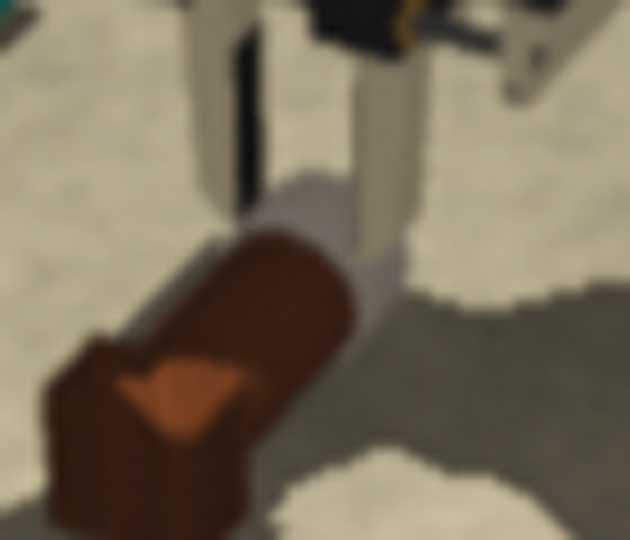

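The close-up shows the fingertips ending on the upper part of the steel head, at about (385,250) and (240,215) in the crop, with steel visible below the right tip. The tips look too high, so I'll measure them.

```bash
python3 - <<'E'
from h import *
np.set_printoptions(linewidth=220,precision=3,suppress=True)
z=np.load("side2.npz"); P=cloud("side",z["d"])
for u in(306,309,311): print(u,[tuple((P[v,u]*1000).round().astype(int)) for v in range(176,214,2)])
for u in(287,289,292): print(u,[tuple((P[v,u]*1000).round().astype(int)) for v in range(176,206,2)])
E
```

```text
306 [(np.int64(567), np.int64(266), np.int64(145)), (np.int64(567), np.int64(266), np.int64(139)), (np.int64(567), np.int64(267), np.int64(133)), (np.int64(569), np.int64(293), np.int64(111)), (np.int64(570), np.int64(296), np.int64(103)), (np.int64(570), np.int64(301), np.int64(94)), (np.int64(570), np.int64(296), np.int64(91)), (np.int64(570), np.int64(299), np.int64(83)), (np.int64(570), np.int64(298), np.int64(78)), (np.int64(570), np.int64(299), np.int64(71)), (np.int64(570), np.int64(298), np.int64(66)), (np.int64(570), np.int64(301), np.int64(57)), (np.int64(569), np.int64(294), np.int64(56)), (np.int64(569), np.int64(297), np.int64(48)), (np.int64(570), np.int64(306), np.int64(35)), (np.int64(570), np.int64(303), np.int64(31)), (np.int64(569), np.int64(298), np.int64(28)), (np.int64(569), np.int64(299), np.int64(21)), (np.int64(571), np.int64(321), np.int64(-1))]
309 [(np.int64(575), np.int64(265), np.int64(145)), (np.int64(575), np.int64(263), np.int64(141)), (np.int64(575), np.int64(265), np.int64(134)), (np.int64(577), np.int64(294), np.int64(110)), (np.int64(577), np.int6
[... 2933 characters left out ...]
))]
292 [(np.int64(536), np.int64(331), np.int64(106)), (np.int64(536), np.int64(333), np.int64(100)), (np.int64(536), np.int64(327), np.int64(97)), (np.int64(536), np.int64(328), np.int64(90)), (np.int64(536), np.int64(329), np.int64(84)), (np.int64(535), np.int64(322), np.int64(82)), (np.int64(536), np.int64(328), np.int64(72)), (np.int64(535), np.int64(322), np.int64(70)), (np.int64(535), np.int64(327), np.int64(60)), (np.int64(535), np.int64(327), np.int64(54)), (np.int64(535), np.int64(322), np.int64(51)), (np.int64(535), np.int64(325), np.int64(43)), (np.int64(534), np.int64(320), np.int64(40)), (np.int64(533), np.int64(302), np.int64(46)), (np.int64(533), np.int64(294), np.int64(46))]
```

>>> send_rows:
  plan:
    - [[-1, 0, 0, 0, 0], [-1, 0, 0, 0, 0], [-1, 0, 0, 0, 0], [-1, 0, 0, 0, 0], [-1, 0, 0, 0, 0], [-1, 0, 0, 0, 0], [-1, 0, 0, 0, 0], [-1, 0, 0, 0, 0]]

```text
t: 6.67
tool_pos: [0.5546, 0.3182, 0.0219]
orientation: [-2.749, -1.52, 0.0]
force: [-0.3, -0.7, -0.5]
opening: 0.0857
gripper_force: 0.0
```

```bash
cat > tip.py <<'E'
from h import *
import sys
s=telemetry.read_state(); o=s["tool_pos"]; print(o,s["opening"],s["force"])
im,d,P=shot("side",sys.argv[1]); ux=np.array([.531,.847]); uy=np.array([-.847,.531])
x=(P[...,:2]-o[:2])@ux; y=(P[...,:2]-o[:2])@uy; Z=P[...,2]
hsv=cv2.cvtColor(im,cv2.COLOR_BGR2HSV); w=s["opening"]/2
for sg in(1,-1):
    k=(abs(x)<.015)&(sg*y>w-.005)&(sg*y<w+.025)&(Z>.004)&(Z<.2)
    print(sg,k.sum(),"finger z min",np.sort(Z[k])[:6].round(3),"y",np.percentile(sg*y[k],[5,95]).round(3),"x",np.percentile(x[k],[5,95]).round(3))
cv2.imwrite("pics/t.png",cv2.resize(im[165:245,250:350],None,fx=6,fy=6))
E
python3 tip.py side3
```

```text
[0.55463253 0.31820649 0.02194369] 0.0856537388199466 [-0.25185515 -0.71825633 -0.51182133]
1 244 finger z min [0.004 0.041 0.041 0.044 0.045 0.046] y [0.043 0.067] x [-0.014  0.007]
-1 206 finger z min [0.004 0.043 0.044 0.045 0.046 0.047] y [0.042 0.063] x [-0.013  0.014]
```

View pics/t.png

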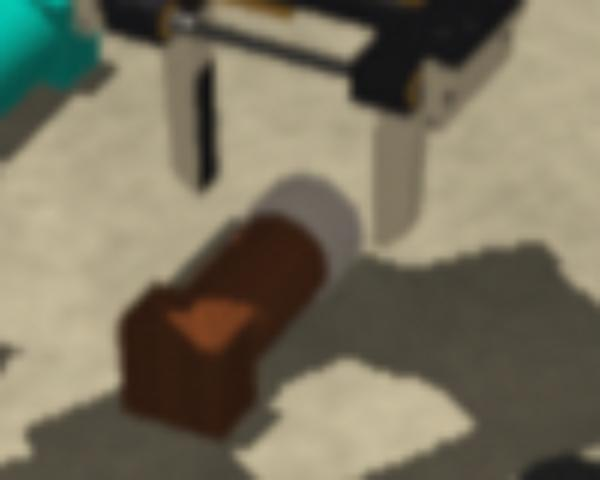

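The fingertips sit at z ≈ 42 mm, while the reading implies 5 mm. So the tool really stands about 37 mm higher than reported: tip = reported z + 20 mm. I'll go down 33 mm more in small steps.

>>> send_rows:
  plan:
    - [[-1, 0, 0, -0.03, 0], [-1, 0, 0, -0.06, 0], [-1, 0, 0, -0.09, 0], [-1, 0, 0, -0.12, 0], [-1, 0, 0, -0.12, 0], [-1, 0, 0, -0.12, 0], [-1, 0, 0, -0.12, 0]]

```text
t: 7.3
tool_pos: [0.5546, 0.3182, -0.0022]
orientation: [-2.749, -1.52, 0.0]
force: [0.3, 0.2, 0.5]
opening: 0.0931
gripper_force: 0.0
```

```bash
python3 tip.py side4
```

```text
[ 0.55464989  0.31819872 -0.00215005] 0.09308370645447613 [0.28993509 0.2233565  0.45015527]
1 250 finger z min [0.005 0.005 0.02  0.02  0.021 0.021] y [0.047 0.067] x [-0.013  0.01 ]
-1 194 finger z min [0.017 0.022 0.022 0.024 0.024 0.026] y [0.046 0.067] x [-0.014  0.013]
```

>>> send_rows:
  plan:
    - [[-1, 0, 0, -0.02, 0], [-1, 0, 0, -0.04, 0], [-1, 0, 0, -0.05, 0], [-1, 0, 0, -0.05, 0], [-1, 0, 0, -0.05, 0]]

```text
t: 7.77
tool_pos: [0.5544, 0.3181, -0.0124]
orientation: [-2.749, -1.52, 0.001]
force: [0.6, -0.1, 0.0]
opening: 0.0921
gripper_force: 0.0
```

>>> send_rows:
  plan:
    - [[-0.5, 0, 0, 0, 0], [0, 0, 0, 0, 0], [0.2, 0, 0, 0, 0], [0.4, 0, 0, 0, 0], [1, 0, 0, 0, 0], [1, 0, 0, 0, 0], [1, 0, 0, 0, 0], [1, 0, 0, 0, 0], [1, 0, 0, 0, 0], [1, 0, 0, 0, 0]]
  force: 8

```text
t: 8.6
tool_pos: [0.5547, 0.3182, -0.012]
orientation: [-2.749, -1.52, -0.0]
force: [-0.7, -0.5, 0.7]
opening: 0.0498
gripper_force: 8.0
```

Gripped at 49.8 mm, which matches the head. Next I'll swing it up along an arc about the foot's lower edge, first to 45°.

>>> send_rows:
  plan:
    - [[1, -0.005, -0.009, 0.045, 0], [1, -0.011, -0.018, 0.086, 0], [1, -0.019, -0.031, 0.125, 0], [1, -0.028, -0.044, 0.159, 0], [1, -0.038, -0.061, 0.195, 0], [1, -0.049, -0.079, 0.227, 0], [1, -0.062, -0.1, 0.26, 0], [1, -0.075, -0.12, 0.289, 0], [1, -0.09, -0.144, 0.317, 0], [1, -0.105, -0.168, 0.343, 0], [1, -0.122, -0.194, 0.367, 0], [1, -0.139, -0.221, 0.391, 0], [1, -0.139, -0.221, 0.391, 0]]

```text
t: 9.68
tool_pos: [0.5268, 0.2732, 0.0672]
orientation: [2.749, 1.52, 0.001]
force: [-0.1, -0.9, -3.0]
opening: 0.0498
gripper_force: 8.0
```

```bash
python3 - <<'E'
from h import *
im,d,P=shot("side","side5"); s=telemetry.read_state(); print(s["tool_pos"],s["force"],s["opening"])
cv2.imwrite("pics/s5.png",cv2.resize(im[130:260,220:360],None,fx=4,fy=4))
E
```

```text
[0.52697611 0.27361031 0.06680211] [-0.28023158 -0.46221231 -0.89637454] 0.04986137724614965
```

View pics/s5.png

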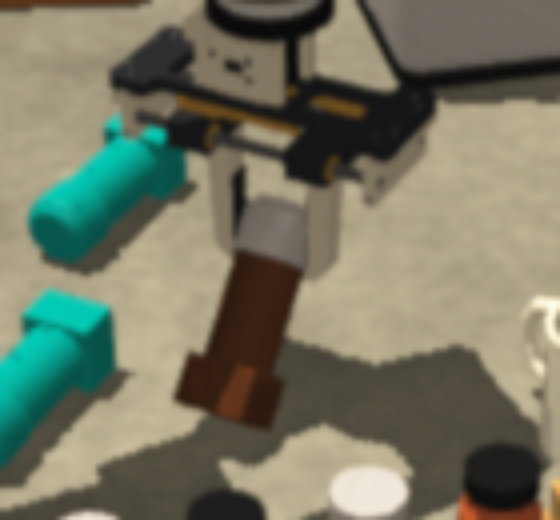

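The crop shows the mill pivoting freely in the pads at about 60° from horizontal, with the foot at (230,395) still on the worktop. I'll continue the arc.

>>> send_rows:
  plan:
    - [[1, -0.018, -0.029, 0.02, 0], [1, -0.037, -0.058, 0.039, 0], [1, -0.056, -0.09, 0.055, 0], [1, -0.075, -0.12, 0.068, 0], [1, -0.095, -0.152, 0.079, 0], [1, -0.116, -0.185, 0.087, 0], [1, -0.137, -0.218, 0.093, 0], [1, -0.158, -0.252, 0.096, 0], [1, -0.179, -0.285, 0.097, 0], [1, -0.2, -0.318, 0.095, 0], [1, -0.22, -0.352, 0.09, 0], [1, -0.241, -0.385, 0.084, 0], [1, -0.241, -0.385, 0.084, 0], [1, -0.241, -0.385, 0.084, 0]]

```text
t: 10.9
tool_pos: [0.4784, 0.1966, 0.0828]
orientation: [-2.75, -1.519, 0.0]
force: [-0.2, 0.8, -1.1]
opening: 0.0501
gripper_force: 8.0
```

```bash
python3 - <<'E'
from h import *
im,d,P=shot("side","side6"); s=telemetry.read_state(); print(s["tool_pos"],s["force"],s["opening"])
hsv=cv2.cvtColor(im,cv2.COLOR_BGR2HSV)
o=s["tool_pos"]
br=((hsv[...,0]<14)|(hsv[...,0]>172))&(hsv[...,1]>110)&(np.hypot(P[...,0]-o[0],P[...,1]-o[1])<.07)&(P[...,2]>.003)
Q=P[br]; print(br.sum(),Q.min(0),Q.max(0))
for a in np.arange(0.0,.11,.01):
    k=(Q[:,2]>=a)&(Q[:,2]<a+.01)
    if k.sum()>3: print(round(a,2),k.sum(),np.percentile(Q[k],[5,50,95],axis=0)[:,:2].round(4).tolist())
cv2.imwrite("pics/s6.png",cv2.resize(im[130:290,210:350],None,fx=3.5,fy=3.5))
E
```

```text
[0.47870264 0.19693965 0.08295173] [ 0.12972155  0.5934961  -2.69022768] 0.04995464360991087
601 [0.42735202 0.12873817 0.01502301] [0.48937067 0.18434738 0.11992473]
0.01 5 [[0.4684, 0.1381], [0.4727, 0.1417], [0.475, 0.1476]]
0.02 17 [[0.4657, 0.1321], [0.4707, 0.1406], [0.4763, 0.1499]]
0.03 21 [[0.4637, 0.1304], [0.4735, 0.1442], [0.4812, 0.1544]]
0.04 25 [[0.4647, 0.1315], [0.4715, 0.1408], [0.4784, 0.1526]]
0.05 41 [[0.4324, 0.13], [0.4651, 0.142], [0.4745, 0.153]]
0.06 92 [[0.4349, 0.135], [0.4514, 0.1442], [0.4728, 0.1538]]
0.07 95 [[0.4403, 0.1432], [0.4568, 0.1515], [0.4765, 0.1612]]
0.08 77 [[0.4456, 0.1501], [0.4598, 0.1561], [0.481, 0.1667]]
0.09 84 [[0.4468, 0.1542], [0.4627, 0.1615], [0.4839, 0.1708]]
0.1 91 [[0.4492, 0.1601], [0.4654, 0.1674], [0.4868, 0.1778]]
```

View pics/s6.png

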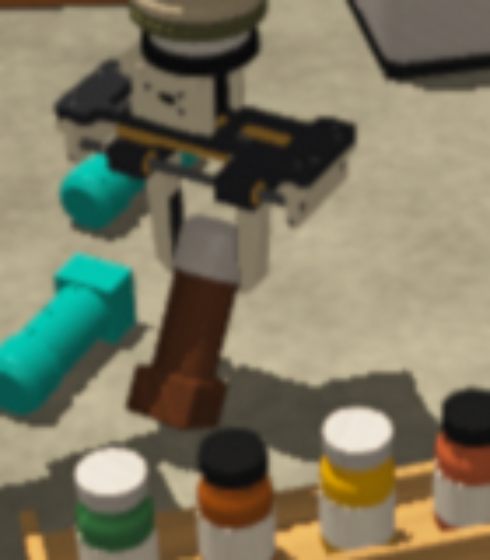

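The crop shows the mill still leaning about 30° from vertical, with the foot at (180,400) towards the rack. The pads are holding it too stiffly and the foot slid. I'll ease the grip so it swings down.

>>> send_rows:
  plan:
    - [[1, 0, 0, 0, 0], [1, 0, 0, 0, 0], [1, 0, 0, 0, 0], [1, 0, 0, 0, 0], [1, 0, 0, 0, 0]]
  force: 4

```text
t: 11.37
tool_pos: [0.4789, 0.1972, 0.0831]
orientation: [2.749, 1.52, 0.001]
force: [1.0, 0.4, -0.2]
opening: 0.05
gripper_force: 4.0
```

```bash
cat > tilt.py <<'E'
from h import *
import sys
im,d,P=shot("side",sys.argv[1]); s=telemetry.read_state(); o=s["tool_pos"]; print(o,s["force"].round(2),s["opening"],s["gripper_force"])
hsv=cv2.cvtColor(im,cv2.COLOR_BGR2HSV)
R=np.hypot(P[...,0]-o[0],P[...,1]-o[1])
br=((hsv[...,0]<14)|(hsv[...,0]>172))&(hsv[...,1]>110)&(R<.09)&(P[...,2]>.003)&(P[...,2]<o[2]+.06)
n,l,st,_=cv2.connectedComponentsWithStats(br.astype(np.uint8)); br=l==1+np.argmax(st[1:,4])
v,u=np.nonzero(br); Q=P[br]
print("bbox",u.min(),u.max(),v.min(),v.max(),"zmin",np.percentile(Q[:,2],1).round(4))
# body part: just below the head; centre of each image row -> front surface points
w=[]
for r in range(v.min()+2,v.max()):
    c=u[v==r]
    if len(c)>6: m=int(c.mean()); w.append(P[r,m-2:m+3].mean(0))
w=np.array(w); k=len(w)*5//9
A=w[:k]; p=np.polyfit(A[:,2],A[:,:2],1); print("body dx/dz,dy/dz",p[0].round(3),"lean deg",np.degrees(np.arctan(np.hypot(*p[0]))).round(1))
E
python3 tilt.py side7; python3 - <<'E'
E
```

```text
[0.47882703 0.19720634 0.08306778] [-0.29  0.27 -0.89] 0.050143192078058826 3.999918812828014
bbox 254 280 211 252 zmin 0.0123
body dx/dz,dy/dz [ 0.026 -1.071] lean deg 47.0
```

>>> send_rows:
  plan:
    - [[1, 0, 0, 0.02, 0], [1, 0.02, 0.032, 0.02, 0], [1, 0.05, 0.08, 0.02, 0], [1, 0.08, 0.128, 0.02, 0], [1, 0.11, 0.175, 0.02, 0], [1, 0.14, 0.223, 0.02, 0], [1, 0.159, 0.254, 0.02, 0], [1, 0.159, 0.254, 0.02, 0], [1, 0.159, 0.254, 0.02, 0], [1, 0.159, 0.254, 0.02, 0]]
  force: 3.2

```text
t: 12.25
tool_pos: [0.5101, 0.2475, 0.0867]
orientation: [2.749, 1.52, -0.001]
force: [-0.1, 0.3, -1.9]
opening: 0.0507
gripper_force: 3.2
```

```bash
cat > tilt.py <<'E'
from h import *
import sys
# lean from the brown silhouette: its image axis cast onto the vertical plane through the pinch, along the mill's heading
c=viewer.calibration("side"); K=np.array(c["camera_matrix"]); T=np.array(c["extrinsics"])
ux=np.array([.531,.847,0]); nrm=np.array([-.847,.531,0])
def run(name,live=True,o=None):
    if live:
        im,d,P=shot("side",name); s=telemetry.read_state(); o=s["tool_pos"]; print(o,s["force"].round(2),s["opening"],s["gripper_force"])
    else:
        im=np.load(name+".npz")["im"]; P=cloud("side",np.load(name+".npz")["d"])
    hsv=cv2.cvtColor(im,cv2.COLOR_BGR2HSV); R=np.hypot(P[...,0]-o[0],P[...,1]-o[1])
    br=((hsv[...,0]<14)|(hsv[...,0]>172))&(hsv[...,1]>110)&(R<.11)&(P[...,2]>.003)&(P[...,2]<.13)
    n,l,st,_=cv2.connectedComponentsWithStats(br.astype(np.uint8)); br=l==1+np.argmax(st[1:,4])
    v,u=np.nonzero(br); rows=np.arange(v.min(),v.max()+1); print("bbox",u.min(),u.max(),v.min(),v.max())
    Q=P[br]; x=(Q-o)@ux; y=(Q-o)@nrm
    k=len(rows); pts=[]
    for r in rows[3:k//2]:
        cc=u[v==r]; m=(cc.min()+cc.max())/2
        ray=T[:3,:3]@np.array([(m-K[0,2])/K[0,0],-(r-K[1,2])/K[1,1],-1]); cam=T[:3,3]
        t=((o-cam)@nrm)/(ray@nrm); pts.append(cam+t*ray)
    pts=np.array(pts); S=(pts-o)@ux; p=np.polyfit(pts[:,2],S,1); print("ds/dz",p[0].round(3),"lean",np.degrees(np.arctan(p[0])).round(1),"z range",pts[:,2].min().round(3),pts[:,2].max().round(3))
    print("side lean across: dy/dz not observed; depth zmin",np.percentile(Q[:,2],1).round(4),"s range of brown",np.percentile(x,[2,98]).round(3))
if len(sys.argv)>1: run(sys.argv[1])
E
python3 - <<'E'
from tilt import *
run("side5",False,np.array([.527,.2736,.0668])); run("side6",False,np.array([.4787,.1969,.083])); run("side7",False,np.array([.4787,.1969,.083]))
E
python3 tilt.py side8
```

```text
bbox 264 294 193 236
ds/dz 0.65 lean 33.0 z range 0.056 0.098
side lean across: dy/dz not observed; depth zmin 0.0159 s range of brown [-0.095 -0.023]
bbox 247 276 208 252
ds/dz 0.651 lean 33.1 z range 0.067 0.106
side lean across: dy/dz not observed; depth zmin 0.0238 s range of brown [-0.084 -0.02 ]
bbox 254 280 211 252
ds/dz 0.295 lean 16.4 z range 0.05 0.092
side lean across: dy/dz not observed; depth zmin 0.0123 s range of brown [-0.055 -0.01 ]
[0.51011558 0.24739504 0.08673873] [-0.16 -0.07 -1.77] 0.05028917150477684 3.1999726994074607
bbox 269 294 198 236
ds/dz 0.157 lean 8.9 z range 0.05 0.092
side lean across: dy/dz not observed; depth zmin 0.0105 s range of brown [-0.039  0.002]
```

The eased grip worked: the lean is now about 9°, past the tipping point. I'll set it down gently.

>>> send_rows:
  plan:
    - [[1, 0, 0, -0.008, 0], [1, 0, 0, -0.016, 0], [1, 0, 0, -0.024, 0], [1, 0, 0, -0.03, 0], [1, 0, 0, -0.035, 0], [1, 0, 0, -0.035, 0], [1, 0, 0, -0.035, 0]]

```text
t: 12.88
tool_pos: [0.5109, 0.2479, 0.0804]
orientation: [2.749, 1.52, 0.002]
force: [0.7, -1.7, 4.9]
opening: 0.0501
gripper_force: 3.2
```

```bash
python3 tilt.py side9
```

```text
[0.51088342 0.24787811 0.08044733] [-1.22 -0.57  4.73] 0.04997578481418819 3.2000875508140325
bbox 269 294 199 236
ds/dz 0.202 lean 11.4 z range 0.048 0.088
side lean across: dy/dz not observed; depth zmin 0.0073 s range of brown [-0.039  0.001]
```

>>> send_rows:
  plan:
    - [[1, -0.006, -0.01, 0, 0], [1, -0.012, -0.02, 0, 0], [1, -0.018, -0.03, 0, 0], [1, -0.025, -0.04, 0, 0], [1, -0.031, -0.05, 0, 0], [1, -0.037, -0.059, 0, 0], [1, -0.037, -0.059, 0, 0], [1, -0.037, -0.059, 0, 0]]

```text
t: 13.6
tool_pos: [0.5027, 0.2358, 0.0796]
orientation: [-2.749, -1.52, 0.001]
force: [0.1, 0.1, -2.0]
opening: 0.0502
gripper_force: 3.2
```

```bash
python3 tilt.py side10
```

```text
[0.50282998 0.2359307  0.0797161 ] [-0.11  0.21 -0.93] 0.05002490282887052 3.199945143169316
bbox 268 293 203 239
ds/dz -0.094 lean -5.3 z range 0.036 0.085
side lean across: dy/dz not observed; depth zmin 0.0048 s range of brown [-0.031  0.009]
```

>>> send_rows:
  plan:
    - [[-0.1, 0, 0, 0, 0], [-0.15, 0, 0, 0, 0], [-0.2, 0, 0, 0, 0], [-0.3, 0, 0, 0, 0], [-0.5, 0, 0, 0, 0], [-0.8, 0, 0, 0, 0], [-1, 0, 0, 0, 0], [-1, 0, 0, 0, 0], [-1, 0, 0, 0, 0], [-1, 0, 0, 0, 0], [-1, 0, 0, 0, 0]]

```text
t: 14.57
tool_pos: [0.503, 0.236, 0.0799]
orientation: [-2.749, -1.52, 0.0]
force: [-0.7, -0.3, -0.7]
opening: 0.0925
gripper_force: 0.0
```

```bash
python3 tilt.py side11; python3 - <<'E'
from h import *
im=np.load("side11.npz")["im"]; cv2.imwrite("pics/s11.png",cv2.resize(im[130:270,210:350],None,fx=4,fy=4))
E
```

```text
[0.50302173 0.2359857  0.07989989] [ 0.47 -0.71  1.17] 0.09298589688502398 0.0
bbox 268 293 204 239
ds/dz -0.137 lean -7.8 z range 0.034 0.082
side lean across: dy/dz not observed; depth zmin 0.0043 s range of brown [-0.032  0.008]
```

View pics/s11.png

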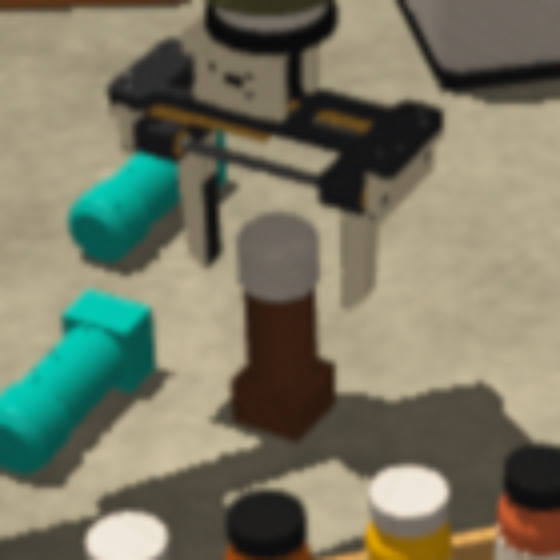

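The mill stands upright on its foot and is released; the fingers are clear on both sides, with the head at (280,255) in the crop. I'll measure its centre relative to the jaws.

```bash
python3 - <<'E'
from h import *
o=telemetry.read_state()["tool_pos"]; z=np.load("side11.npz"); im,d=z["im"],z["d"]; P=cloud("side",d)
ux=np.array([.531,.847]); uy=np.array([-.847,.531]); X=(P[...,:2]-o[:2])@ux; Y=(P[...,:2]-o[:2])@uy; Z=P[...,2]
for lo,hi in((.005,.03),(.045,.095),(.108,.128),(.128,.15),(.134,.15)):
    k=(Z>lo)&(Z<hi)&(abs(Y)<.036)&(abs(X)<.045); k[:, :265]=0; k[:,300:]=0
    print(lo,hi,k.sum(),"X",np.percentile(X[k],[2,50,98]).round(4),"Y",np.percentile(Y[k],[2,50,98]).round(4),"zmax",np.percentile(Z[k],98).round(4))
E
```

```text
0.005 0.03 203 X [-0.0326 -0.0275  0.0145] Y [-0.0253 -0.0127  0.0228] zmax 0.0295
0.045 0.095 292 X [-0.028  -0.0216 -0.0005] Y [-0.0214 -0.0094  0.0174] zmax 0.0939
0.108 0.128 141 X [-0.0314 -0.0242  0.0003] Y [-0.0243 -0.01    0.0196] zmax 0.1275
0.128 0.15 228 X [-0.029  -0.0138  0.0106] Y [-0.0229 -0.0036  0.0191] zmax 0.143
0.134 0.15 177 X [-0.0267 -0.0114  0.0102] Y [-0.021  -0.0023  0.0188] zmax 0.1431
```

>>> send_rows:
  plan:
    - [[-1, -0.009, -0.015, 0, 0], [-1, -0.0185, -0.03, 0, 0], [-1, -0.0185, -0.03, 0, 0], [-1, -0.0185, -0.03, 0, 0], [-0.5, -0.0185, -0.03, 0, 0], [-0.2, -0.0185, -0.03, 0, 0], [0, -0.0185, -0.03, 0, 0], [1, -0.0185, -0.03, 0, 0], [1, -0.0185, -0.03, 0, 0], [1, -0.0185, -0.03, 0, 0], [1, -0.0185, -0.03, 0, 0], [1, -0.0185, -0.03, 0, 0]]
  force: 12

```text
t: 15.62
tool_pos: [0.4994, 0.23, 0.08]
orientation: [2.749, 1.52, 0.0]
force: [0.7, -0.2, -0.1]
opening: 0.0497
gripper_force: 12.0
```

>>> send_rows:
  plan:
    - [[1, 0, 0, 0, 0], [1, 0, 0, 0, 0], [1, 0, 0, 0, 0], [1, 0, 0, 0.03, 0], [1, 0, 0, 0.06, 0], [1, 0, 0, 0.06, 0], [1, 0, 0, 0.06, 0]]
  force: 40

```text
t: 16.2
tool_pos: [0.4999, 0.2302, 0.0927]
orientation: [2.749, 1.52, 0.002]
force: [-0.2, 0.4, -2.2]
opening: 0.0494
gripper_force: 40.0
```

```bash
python3 tilt.py side12
```

```text
[0.49955225 0.23011097 0.09230076] [-0.16  0.69 -2.38] 0.048784357411423576 39.99946198775433
bbox 268 292 200 235
ds/dz -0.155 lean -8.8 z range 0.046 0.094
side lean across: dy/dz not observed; depth zmin 0.0161 s range of brown [-0.024  0.016]
```

>>> send_rows:
  plan:
    - [[1, 0, 0, 0.02, 0], [1, 0, 0, 0.06, 0], [1, 0, 0, 0.12, 0], [1, 0, 0, 0.2, 0], [1, 0, 0, 0.28, 0], [1, 0, 0, 0.36, 0], [1, 0, 0, 0.44, 0], [1, 0, 0, 0.52, 0], [1, 0, 0, 0.6, 0], [1, 0, 0, 0.68, 0], [1, 0, 0, 0.76, 0], [1, 0, 0, 0.83, 0], [1, 0, 0, 0.87, 0], [1, 0, 0, 0.89, 0], [1, 0, 0, 0.9, 0], [1, 0, 0, 0.9, 0], [1, 0, 0, 0.9, 0], [1, 0, 0, 0.9, 0]]

```text
t: 17.75
tool_pos: [0.4989, 0.2298, 0.2708]
orientation: [-2.749, -1.52, 0.003]
force: [0.4, -0.8, -2.4]
opening: 0.0494
gripper_force: 40.0
```

>>> send_rows:
  plan:
    - [[1, 0, -0.02, 0, 0], [1, -0.01, -0.06, 0, 0], [1, -0.02, -0.12, 0, 0], [1, -0.03, -0.18, 0, 0], [1, -0.04, -0.25, 0, 0], [1, -0.05, -0.32, 0, 0], [1, -0.06, -0.39, 0, 0], [1, -0.07, -0.46, 0, 0], [1, -0.08, -0.53, 0, 0], [1, -0.1, -0.6, 0, 0], [1, -0.11, -0.67, 0, 0], [1, -0.12, -0.74, 0, 0], [1, -0.13, -0.81, 0, 0], [1, -0.14, -0.88, 0, 0], [1, -0.15, -0.94, 0, 0], [1, -0.16, -0.98, 0, 0], [1, -0.16, -1, 0, 0], [1, -0.16, -1, 0, 0], [1, -0.16, -1, 0, 0]]

```text
t: 19.33
tool_pos: [0.4673, 0.0299, 0.2721]
orientation: [-2.75, -1.519, -0.001]
force: [1.0, -0.1, -2.7]
opening: 0.0492
gripper_force: 40.0
```

>>> send_rows:
  plan:
    - [[1, 0, -0.02, 0, 0], [1, -0.01, -0.06, 0, 0], [1, -0.02, -0.12, 0, 0], [1, -0.03, -0.18, 0, 0], [1, -0.05, -0.25, 0, 0], [1, -0.06, -0.32, 0, 0], [1, -0.07, -0.39, 0, 0], [1, -0.09, -0.46, 0, 0], [1, -0.1, -0.53, 0, 0], [1, -0.12, -0.6, 0, 0], [1, -0.13, -0.67, 0, 0], [1, -0.14, -0.74, 0, 0], [1, -0.15, -0.81, 0, 0], [1, -0.17, -0.88, 0, 0], [1, -0.18, -0.94, 0, 0], [1, -0.19, -0.98, 0, 0], [1, -0.19, -1, 0, 0], [1, -0.19, -1, 0, 0], [1, -0.19, -1, 0, 0]]

```text
t: 20.92
tool_pos: [0.4294, -0.1698, 0.2719]
orientation: [-2.749, -1.52, -0.0]
force: [0.4, -0.3, -2.1]
opening: 0.0495
gripper_force: 40.0
```

>>> send_rows:
  plan:
    - [[1, 0, -0.02, 0, 0], [1, -0.005, -0.05, 0, 0], [1, -0.01, -0.09, 0, 0], [1, -0.015, -0.13, 0, 0], [1, -0.02, -0.16, 0, 0], [1, -0.02, -0.18, 0, 0], [1, -0.02, -0.18, 0, 0], [1, -0.02, -0.18, 0, 0], [1, -0.02, -0.18, 0, 0]]

```text
t: 21.67
tool_pos: [0.4254, -0.2059, 0.2719]
orientation: [-2.749, -1.52, -0.0]
force: [-1.0, 0.5, -2.2]
opening: 0.0493
gripper_force: 40.0
```

```bash
cat > fin.py <<'E'
from h import *
import sys
s=telemetry.read_state(); o=s["tool_pos"]; print(o,s["force"].round(2),s["opening"])
im,d,P=shot("side",sys.argv[1]); Z=P[...,2]; hsv=cv2.cvtColor(im,cv2.COLOR_BGR2HSV)
ux=np.array([.531,.847]); uy=np.array([-.847,.531]); X=(P[...,:2]-o[:2])@ux; Y=(P[...,:2]-o[:2])@uy
br=((hsv[...,0]<14)|(hsv[...,0]>172))&(hsv[...,1]>110)&(abs(X)<.06)&(abs(Y)<.06)&(Z>.085)
n,l,st,_=cv2.connectedComponentsWithStats(br.astype(np.uint8)); br=l==1+np.argmax(st[1:,4])
print("brown",br.sum(),"z",np.percentile(Z[br],[1,99]).round(4)); z0=np.percentile(Z[br],1)
for a,b in((0,.03),(.04,.07),(.07,.10)):
    k=br&(Z>z0+a)&(Z<z0+b); print(a,"X",np.percentile(X[k],[2,50,98]).round(4),"Y",np.percentile(Y[k],[2,50,98]).round(4))
b=(hsv[...,0]>100)&(hsv[...,0]<128)&(hsv[...,1]>120)&(np.abs(Z-0.076)<0.006)&(P[...,1]<-.1)
print("rim",b.sum(),cv2.minEnclosingCircle(P[b][:,:2].astype(np.float32)),P[b][:,2].mean())
E
python3 fin.py side13
```

```text
[ 0.42535808 -0.20592221  0.27189755] [-1.03  0.5  -2.21] 0.04932627375305408
brown 1310 z [0.1963 0.2902]
0 X [-0.0232 -0.0195  0.0224] Y [-0.0249 -0.0159  0.0223]
0.04 X [-0.0197 -0.0142  0.0066] Y [-0.0216 -0.012   0.0114]
0.07 X [-0.0197 -0.0153  0.0052] Y [-0.0212 -0.0103  0.0109]
rim 426 ((0.42467400431632996, -0.2057275027036667), 0.0619356632232666) 0.07409298250762296
```

>>> send_rows:
  plan:
    - [[1, 0, 0, -0.02, 0], [1, 0, 0, -0.06, 0], [1, 0, 0, -0.12, 0], [1, 0, 0, -0.18, 0], [1, 0, 0, -0.24, 0], [1, 0, 0, -0.3, 0], [1, 0, 0, -0.36, 0], [1, 0, 0, -0.41, 0], [1, 0, 0, -0.45, 0], [1, 0, 0, -0.47, 0], [1, 0, 0, -0.48, 0], [1, 0, 0, -0.48, 0], [1, 0, 0, -0.48, 0], [1, 0, 0, -0.48, 0], [1, 0, 0, -0.48, 0], [1, 0, 0, -0.48, 0]]

```text
t: 23.05
tool_pos: [0.4256, -0.2062, 0.1765]
orientation: [2.749, 1.52, 0.001]
force: [-0.1, 0.6, -1.9]
opening: 0.0494
gripper_force: 40.0
```

```bash
python3 fin.py side14; python3 - <<'E'
from h import *
im=np.load("side14.npz")["im"]; cv2.imwrite("pics/s14.png",im)
E
```

```text
[ 0.42561966 -0.20619779  0.17645011] [-0.12  0.63 -1.92] 0.049423019987812615
brown 1097 z [0.1023 0.1945]
0 X [-0.0233 -0.0188  0.0223] Y [-0.0249 -0.0159  0.0221]
0.04 X [-0.0197 -0.0143  0.0085] Y [-0.0219 -0.0118  0.0109]
0.07 X [-0.02   -0.0154  0.0021] Y [-0.0212 -0.0099  0.0119]
rim 318 ((0.42263761162757874, -0.20709337294101715), 0.060534629970788956) 0.07451914277683212
```

View pics/s14.png

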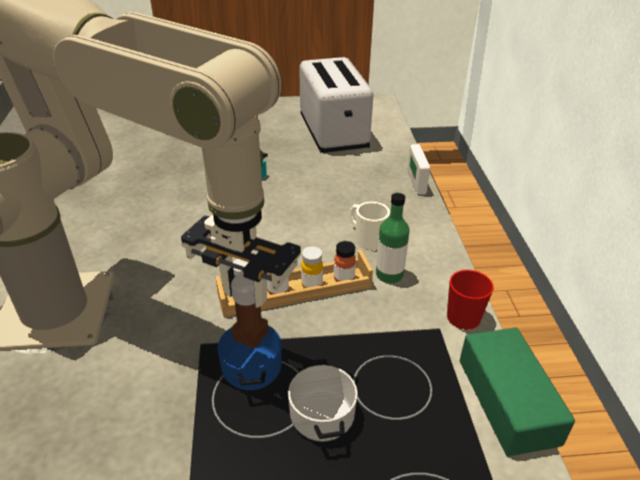

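The mill is held upright over the blue pot at (250,345), with the jars, rack and steel pot undisturbed. The foot is about 20 mm above the rim and centred within about 2 mm.

```bash
python3 -c "
from plant import order; print(order.close_job())"
```

```text
the job is handed in; nothing more can be done
None
```

The mill was stood upright, released, taken again and carried over the rack; I handed the job in at about 23 s with it held upright about 2 cm above the blue pot's rim, centred to within about 2 mm, and in the final side view nothing else looked disturbed.

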